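Refit the valves in the cylinder head

TASK

Refit the four cleaned engine valves from the wash rack into the cylinder head that lies face up on the bench. Each valve has been lapped to its own seat, so keep them in row order: the valve nearest the end of the rack with the carrying handle goes into the seat nearest the end of the head with the chain slot, and so on along the row. Lower each one stem first into its guide and leave all four fully home on their seats.

Things in the scene. Friction and masses are not known exactly. Their poses are not given: they have to be found in the camera images.
- inlet_valve_a: steel inlet valve, one of two alike (told apart by place). Round head 36 mm across, its upright rim 5 mm thick; below that a 45 degree cone 6 mm deep, neck and 8 mm stem, tip 82 mm below the rim. Origin: centre of the rim's lower edge; stem along -z. At the start it hangs stem down in a rack sleeve, origin 97 mm above the bench, free air beside and 5 mm of it under the rim. 0.1 kg.
- inlet_valve_d: steel inlet valve, one of two alike (told apart by place). Round head 36 mm across, its upright rim 5 mm thick; below that a 45 degree cone 6 mm deep, neck and 8 mm stem, tip 82 mm below the rim. Origin: centre of the rim's lower edge; stem along -z. At the start it hangs stem down in a rack sleeve, origin 97 mm above the bench, free air beside and 5 mm of it under the rim. 0.1 kg.
- exhaust_valve_b: steel exhaust valve, one of two alike (told apart by place). Round head 30 mm across, its upright rim 5 mm thick; below that a 45 degree cone 6 mm deep, neck and 8 mm stem, tip 82 mm below the rim. Origin: centre of the rim's lower edge; stem along -z. At the start it hangs stem down in a rack sleeve, origin 97 mm above the bench, free air beside and 5 mm of it under the rim. 0.1 kg.
- exhaust_valve_c: steel exhaust valve, one of two alike (told apart by place). Round head 30 mm across, its upright rim 5 mm thick; below that a 45 degree cone 6 mm deep, neck and 8 mm stem, tip 82 mm below the rim. Origin: centre of the rim's lower edge; stem along -z. At the start it hangs stem down in a rack sleeve, origin 97 mm above the bench, free air beside and 5 mm of it under the rim. 0.1 kg.
- sleeve_a: grey plastic sleeve (bore 26 mm) in which inlet_valve_a stands at the start; it stays in the wash rack, a steel stand 272 x 76 mm whose four sleeves form one row at 52 mm pitch: inlet, exhaust, exhaust, inlet. Stands 16 mm above the rack's deck; origin on its axis at deck level, 76 mm above the bench; x along the row.
- sleeve_b: grey plastic sleeve (bore 20 mm) in which exhaust_valve_b stands at the start; it stays in the wash rack, a steel stand 272 x 76 mm whose four sleeves form one row at 52 mm pitch: inlet, exhaust, exhaust, inlet. Stands 16 mm above the rack's deck; origin on its axis at deck level, 76 mm above the bench; x along the row.
- sleeve_c: grey plastic sleeve (bore 20 mm) in which exhaust_valve_c stands at the start; it stays in the wash rack, a steel stand 272 x 76 mm whose four sleeves form one row at 52 mm pitch: inlet, exhaust, exhaust, inlet. Stands 16 mm above the rack's deck; origin on its axis at deck level, 76 mm above the bench; x along the row.
- sleeve_d: grey plastic sleeve (bore 26 mm) in which inlet_valve_d stands at the start; it stays in the wash rack, a steel stand 272 x 76 mm whose four sleeves form one row at 52 mm pitch: inlet, exhaust, exhaust, inlet. Stands 16 mm above the rack's deck; origin on its axis at deck level, 76 mm above the bench; x along the row.
- rack_handle: steel carrying handle, a loop 52 mm wide and 37 mm tall with a black rubber grip, standing across one end of the wash rack's deck; which end varies (the other end has only a flat strip with two screw heads). The sleeves lie 44, 96, 148 and 200 mm from it. Origin: middle of its foot, on the deck, 76 mm above the bench.
- cylinder_head: fixed, bright gasket face up at 95 mm over the bench, 278 x 104 mm. Origin on the bench under the middle of the seats, z up, x along the row; at the -x end a chain slot 22 x 68 mm through the casting. Ringed seats at y = 0, x = -78, +78 (inlet, 33 mm bore), -26, +26 mm (exhaust, 27 mm); 12 mm down a steep funnel leads to a 13 mm guide bore. Home: rim's lower edge 0 to 1.5 mm over the face.
Not all that is in view belongs to the job. What is shaped like the inlet_valve_d but blue, orange or yellow is not meant.

How it is judged:
At the end, for the whole second after the job is handed in: Each valve is in the seat with the same number from the chain-slot end as its sleeve had from the handle end: within 8 mm of the seat along and across the row, fully home (rim edge 93.5 to 98.5 mm above the head's underside), within 0.12 rad of upright, at rest, released (((horizontal distance between sleeve_a and rack_handle below 0.118 m and x of inlet_valve_a in the frame of cylinder_head between -0.086 and -0.07 m) or (horizontal distance between sleeve_a and rack_handle above 0.118 m and x of inlet_valve_a in the frame of cylinder_head between 0.07 and 0.086 m)) and y of inlet_valve_a in the frame of cylinder_head between -0.008 and 0.008 m and z of inlet_valve_a in the frame of cylinder_head between 0.0935 and 0.0985 m and angle between each of inlet_valve_a, inlet_valve_d, exhaust_valve_b, exhaust_valve_c's own z axis and vertical below 0.12 rad and linear speed of each of inlet_valve_a, inlet_valve_d, exhaust_valve_b, exhaust_valve_c below 0.02 m/s and angular speed of each of inlet_valve_a, inlet_valve_d, exhaust_valve_b, exhaust_valve_c below 0.3 rad/s and ((horizontal distance between sleeve_d and rack_handle below 0.118 m and x of inlet_valve_d in the frame of cylinder_head between -0.086 and -0.07 m) or (horizontal distance between sleeve_d and rack_handle above 0.118 m and x of inlet_valve_d in the frame of cylinder_head between 0.07 and 0.086 m)) and y of inlet_valve_d in the frame of cylinder_head between -0.008 and 0.008 m and z of inlet_valve_d in the frame of cylinder_head between 0.0935 and 0.0985 m and ((horizontal distance between sleeve_b and rack_handle below 0.118 m and x of exhaust_valve_b in the frame of cylinder_head between -0.034 and -0.018 m) or (horizontal distance between sleeve_b and rack_handle above 0.118 m and x of exhaust_valve_b in the frame of cylinder_head between 0.018 and 0.034 m)) and y of exhaust_valve_b in the frame of cylinder_head between -0.008 and 0.008 m and z of exhaust_valve_b in the frame of cylinder_head between 0.0935 and 0.0985 m and ((horizontal distance between sleeve_c and rack_handle below 0.118 m and x of exhaust_valve_c in the frame of cylinder_head between -0.034 and -0.018 m) or (horizontal distance between sleeve_c and rack_handle above 0.118 m and x of exhaust_valve_c in the frame of cylinder_head between 0.018 and 0.034 m)) and y of exhaust_valve_c in the frame of cylinder_head between -0.008 and 0.008 m and z of exhaust_valve_c in the frame of cylinder_head between 0.0935 and 0.0985 m); the robot touches nothing.
It also fails if it takes over 96 s, if anything falls off the work surface, if the arm or the gripper's body presses on something with over 40 N, if the wrist force passes 120 N, or if a joint passes its speed limit or range.

ROBOT

A 7-joint arm with a two-finger parallel gripper is mounted at the origin on the work surface; the furniture and walls round the work are solid. World frame = base frame: x ahead of the robot, y to its left, z up, the work surface at z = 0. Lengths are in m, angles in rad, forces in N, time in s.
With the tool pointing down it reaches from about 0.4 to 0.85 m from the base axis. Payload 10.4 kg.
Tool frame: the origin (TCP) lies on the centre line of the jaws, within the pads' length; the fingertips stand 11 mm ahead of it and the grasp point (between the pads) lies 8 mm behind it (tip_reach is the distance from the TCP to the fingertips, in m); z points along the fingers, y is the line along which they close (so a half turn about z gives the same grasp; the last joint's range is limited). The gripper opens to 85 mm and grips with 20 to 120 N. Pads are 22 mm wide; open, the fingers measure 114 mm over their backs; the gripper's body (76 mm by 85 mm) begins 54 mm behind the grasp point. The pads swing forward as they close: fully open they stand 13 mm farther back than shut.
Start: joints at [-1.366, 0.332, -0.065, 1.46, 0.022, 1.35, -0.088], TCP at [0.141, 0.609, 0.242] pointing down, gripper open.
Joint ranges: [-2.6, 2.6], [-0.5, 2.12], [-1.47, 1.34], [0.16, 2.42], [-1.27, 4.41], [0.06, 2.06], [-2.6, 2.6]. Speed limits (rad/s): [2.22, 2.22, 2.79, 2.79, 3.14, 3.14, 3.14].

INTERFACE

Orientations are given as a unit quaternion [x, y, z, w].
In Python, from workcell import get_obs, camera, hand_in, tip_reach gives the robot as it stands. The module is installed in compiled form; this text tells all that it offers.
- The arm moves only by the tool move_arm, never from a script. Its argument "plan" is a list of rows, each an object with "delta_pos": the shift along the tool's x, y, z in shares of 0.5 m (1.0 is 0.5 m), a list of three; "turn": the turn, a rotation vector about the tool's x, y, z in parts of the range, where 1.0 means 90 degrees, a list of three; "fingers": the closure, from 0 (fully open) to 1 (shut). A call has 1 to 12 rows; each row is the pose to reach, as a shift and turn from the pose commanded when the call began, along the tool's axes at that moment; what a row does not reach only later rows make up. A row lasts 1/8 s, in which the tool goes at most 62.5 mm and 10.7 degrees, less where a joint would pass 70% of its speed; a pose out of reach is approached as far as the arm can. Shift and turn numbers lie between -1 and 1, and a call with a number outside is refused. A call with a gripper value outside its range is refused whole. The fingers move at their own pace and stop on an object; "force" is the grip in N (left out, the last holds). Time passes only in rows, so rows that repeat a pose let the fingers close. It gives the time, the measured TCP pose, the force, the opening and the grip force at its end, in the units of the state.
- get_obs(): the state, without advancing time (a new reading comes with each control period).
- camera(name): name is "side" or "top" or "wrist"; returns a dict with "color" (400x640x3 uint8, red, green, blue), "range_z" (400x640 float32, m along the optical axis (not along the pixel's ray), 0 where there is no reading), "fx", "fy", "cx", "cy" (pixels), "k1" (the pictures are not rectified: a ray, as slopes to the right and down, at radius r is drawn at 1 + k1 r^2 times it, then the intrinsics apply), "R" (3x3) and "t" (3): a world point X has camera coordinates R X + t; the wrist camera has in their place "tool_from_camera" (4x4, takes a point from camera to tool coordinates, whose origin is the TCP and whose axes are the flange's). Camera axes: x right, y down, z forward; pixel columns grow to the right and rows downward; lengths in m; the calibration is good to about 2 mm. A picture is of the moment at which its call begins: read the wrist's pose just before it.
- hand_in(): hands the job in; it is judged then, once.
The state is a dict: "clock": time; "joint_pos": joint angles; "joint_velocities": joint speeds; "tau": joint torques, N m; "position": TCP position; "ee_rot": TCP orientation; "ft_force": force on the tool from outside, world axes, zero at the start; "torque": the same for the moment, N m; "grip_width": opening from 0.0 (shut) to 1.0 (fully open); "grasp_force": force on a finger pad.
Only numpy, scipy, OpenCV 4.12 (cv2) and the standard library are available. Lean on these libraries where they do the work, as an engineer would, in place of code of your own. Each camera call takes 0.05 s, during which the arm holds its last target. There are 200 camera calls.

## Working session

There is one attempt and no reset: what is moved stays moved. The work goes in short steps, Python scripts to look and compute and a tool call to move; the robot and the scene stay as the last step left them, time stands still between calls to the robot, and variables do not carry over. Pictures are saved under pics/ and viewed, at most 14 in all, crops included, and the job is handed in when it is done.

Besides the shell and the picture viewer there is one more tool, called after "Call:" as name(argument=value, ...), one argument or row to a line, values as JSON. move_arm: Moves the arm, as the interface text tells. Its arguments: {"type":"object","properties":{"plan":{"type":"array","items":{"type":"object","properties":{"delta_pos":{"type":"array","items":{"type":"number"}},"turn":{"type":"array","items":{"type":"number"}},"fingers":{"type":"number"}}}},"force":{"type":"number"}},"required":["plan"]}

```bash
mkdir -p pics; cat > h.py <<'E'
import numpy as np, cv2
from workcell import get_obs, camera, hand_in, tip_reach
from scipy.spatial.transform import Rotation as Ro
def world(c,u,v,z=None,T=None,d=None):
    # pixel -> world: at plane z, or by depth d
    K=np.array([[c['fx'],0,c['cx']],[0,c['fy'],c['cy']],[0,0,1.]])
    n=cv2.undistortPoints(np.array([[[u,v]]],float),K,np.array([c['k1'],0,0,0.]))[0,0]
    r=np.array([n[0],n[1],1.])
    if T is None: Rw=np.array(c['R']).T; o=-Rw@np.array(c['t'])
    else: Rw=T[:3,:3]; o=T[:3,3]
    D=Rw@r
    if d is None: d=(z-o[2])/D[2]
    return o+d*D
def wristT(o,c):
    T=np.eye(4);T[:3,:3]=Ro.from_quat(o['ee_rot']).as_matrix();T[:3,3]=o['position']
    return T@np.array(c['tool_from_camera'])
E
python3 - <<'E'
from h import *
o=get_obs();print(o,tip_reach)
for n in('top','side'):
    c=camera(n);cv2.imwrite(f'pics/{n}0.png',c['color'][...,::-1]);np.savez(f'{n}0.npz',**c)
    print(n,c['fx'],c['k1'],c['R'],c['t'])
E
```

```text
{'clock': 0.0, 'joint_pos': array([-1.3656034 ,  0.33282176, -0.06470385,  1.4609682 ,  0.02158599,
        1.34987693, -0.08852105]), 'joint_velocities': array([-5.46926572e-04, -5.92876992e-07, -1.36709627e-03, -6.84238639e-04,
       -5.90117148e-04, -3.26273196e-03, -8.52891896e-04]), 'tau': array([-1.92490515e-04, -6.25442934e+01,  4.87163581e-02, -3.91613889e+01,
        1.59994955e-02,  9.94889473e-03, -1.28832891e-07]), 'position': array([0.1410583 , 0.6085002 , 0.24153438]), 'ee_rot': array([ 1.13649814e-01,  9.93520631e-01, -6.87619657e-04, -5.32340982e-05]), 'ft_force': array([ 0.14779649, -0.59277876,  0.66428757]), 'torque': array([-0.0329215 , -0.00349488, -0.03067261]), 'grasp_force': 0.0, 'grip_width': 0.9983698942759416} 0.011
top 385.53438342237627 -0.019887033866535175 [[ 0.02185951 -0.99960897 -0.01743738]
 [-0.99319951 -0.01971775 -0.11474292]
 [ 0.11435423  0.01982703 -0.99324217]] [-0.20274912  0.52299255  0.88435063]
side 471.5726126569148 -0.03618494666968789 [[-0.99949344  0.03163383 -0.0034871 ]
 [ 0.01487391  0.36744278 -0.92992719]
 [-0.02813585 -0.92950799 -0.36772717]] [0.51045242 0.14482908 0.77511932]
```

View pics/top0.png

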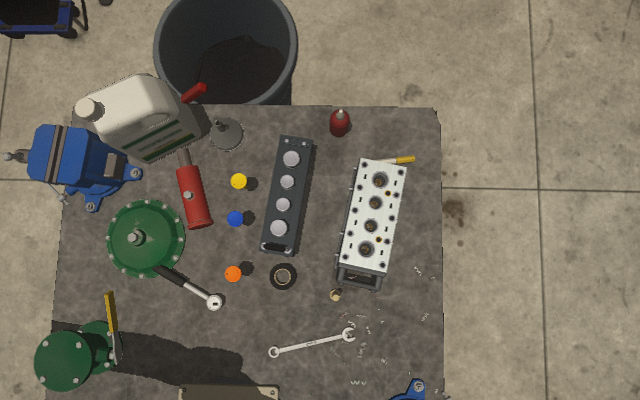

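View pics/side0.png

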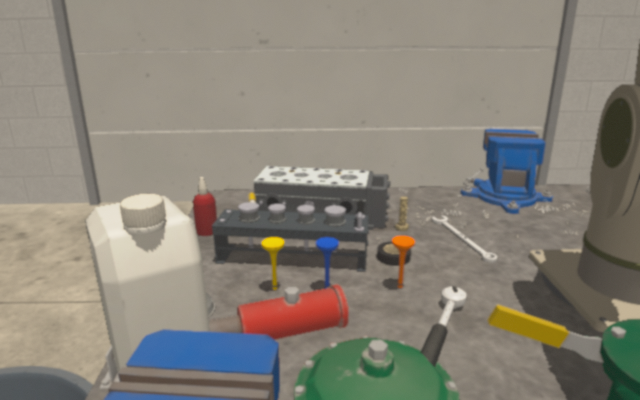

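The top view shows the rack with its valves at about (291,158), (287,181), (282,204), (278,228). The head's seats are at about (380,180), (375,203), (371,226), (366,249). I'll enlarge to find the handle and the chain slot.

```bash
python3 - <<'E'
from h import *
c=np.load('top0.npz')
im=c['color'][120:300,245:425,::-1]
cv2.imwrite('pics/topcrop.png',cv2.resize(im,None,fx=3.33,fy=3.33,interpolation=cv2.INTER_CUBIC)[:600])
for u,v in[(291,158),(287,181),(282,204),(278,228)]: print('V',world(c,u,v,z=.102),world(c,u,v,d=c['range_z'][v,u]))
for u,v in[(380,180),(375,203),(371,226),(366,249)]: print('S',world(c,u,v,z=.095))
for u,v in[(390,200),(400,170),(268,245),(303,140)]: print(world(c,u,v,d=c['range_z'][v,u]))
E
```

```text
V [ 0.63027088 -0.13782453  0.102     ] [ 0.63039176 -0.13778255  0.10151488]
V [ 0.57847551 -0.1305388   0.102     ] [ 0.57849779 -0.13052745  0.10188085]
V [ 0.52735779 -0.12115871  0.102     ] [ 0.52739254 -0.12112924  0.10172335]
V [ 0.47479583 -0.11413475  0.102     ] [ 0.47498049 -0.11379506  0.09904556]
S [ 0.58587008 -0.33529637  0.095     ]
S [ 0.53445841 -0.3244726   0.095     ]
S [ 0.48378532 -0.31598748  0.095     ]
S [ 0.43372746 -0.30547201  0.095     ]
[ 0.54172374 -0.35726683  0.09511669]
[ 0.60929785 -0.37953082  0.09452295]
[ 0.43748412 -0.09503825  0.11146958]
[ 0.67892128 -0.16197585  0.077692  ]
```

View pics/topcrop.png

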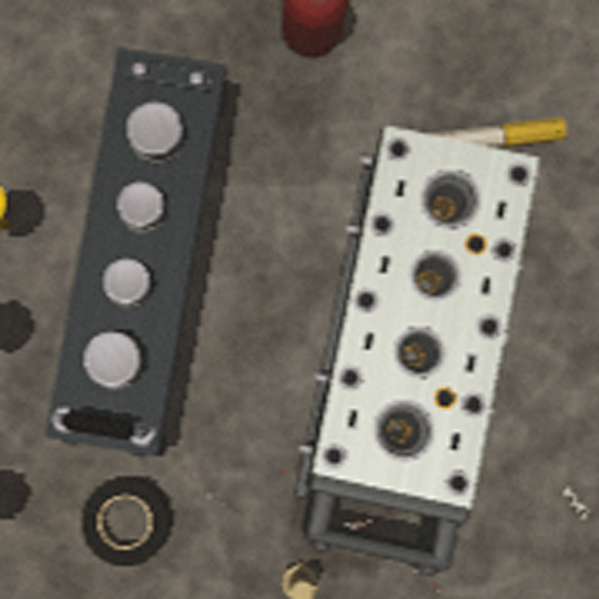

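The rack's handle and the head's chain slot are both at the near (low-x) end, so valves go to seats in the same order. Next I fit the rows and check obstacle heights.

```bash
cat > fit.py <<'E'
from h import *
c=np.load('top0.npz')
f=lambda p:(245+p[0]/3.33-.35,120+p[1]/3.33-.35)
def row(P,z,xs):
    W=np.array([world(c,*f(p),z=z)[:2] for p in P]); W0=W.mean(0)
    d=np.linalg.svd(W-W0)[2][0]; d*=np.sign(d[0])
    M=W0+np.outer(xs,d); print(np.round(M,4).tolist(),'yaw',np.degrees(np.arctan2(d[1],d[0])),'res mm',np.round((W-M)*1e3,1).tolist()); return M
if __name__=='__main__':
    xs=np.array([78,26,-26,-78])/1e3
    row([(154,129),(140,205),(127,281),(112,359)],.102,xs)
    row([(451,199),(435,275),(419,351),(404,430)],.095,xs)
    r=c['range_z']
    for u,v in[(65,355),(110,330),(100,90),(145,115),(135,235),(340,118),(60,150),(192,195),(240,180),(75,330),(230,390)]:
        print((u,v),np.round(world(c,u,v,d=r[v,u]),3))
E
python3 fit.py
```

```text
[[0.6298, -0.1377], [0.5784, -0.1301], [0.527, -0.1225], [0.4755, -0.1148]] yaw -8.430953195965609 res mm [[-0.4, 0.1], [-0.4, 0.2], [0.4, -0.4], [0.5, 0.1]]
[[0.5874, -0.3353], [0.5364, -0.3252], [0.4853, -0.3152], [0.4343, -0.3051]] yaw -11.15793042384102 res mm [[-0.2, -0.2], [-0.2, 0.2], [0.5, 0.3], [-0.1, -0.3]]
(65, 355) [0.201 0.317 0.126]
(110, 330) [0.249 0.24  0.099]
(100, 90) [0.727 0.226 0.232]
(145, 115) [0.682 0.139 0.221]
(135, 235) [0.454 0.213 0.074]
(340, 118) [ 0.726 -0.245  0.095]
(60, 150) [0.627 0.349 0.154]
(192, 195) [0.549 0.091 0.064]
(240, 180) [ 0.582 -0.023  0.085]
(75, 330) [ 0.225  0.379 -0.   ]
(230, 390) [ 0.104 -0.004  0.011]
```

The manual's scale: shifts go in shares of 0.5 m and turns go in shares of 90 degrees. Converting my numbers, -0.36 m / 0.5 = -0.72, -0.18 m / 0.5 = -0.36, -0.058 rad / 1.5708 = -0.0369.

Call:
move_arm(
  plan=[
    {"delta_pos":[-0.24,-0.12,-0.04],"turn":[0,0,-0.0369],"fingers":0.3},
    {"delta_pos":[-0.72,-0.36,-0.04],"turn":[0,0,-0.0369],"fingers":0.3},
    {"delta_pos":[-0.72,-0.36,-0.04],"turn":[0,0,-0.0369],"fingers":0.3},
    {"delta_pos":[-0.72,-0.36,-0.04],"turn":[0,0,-0.0369],"fingers":0.3},
    {"delta_pos":[-0.72,-0.36,-0.04],"turn":[0,0,-0.0369],"fingers":0.3},
    {"delta_pos":[-0.72,-0.36,-0.04],"turn":[0,0,-0.0369],"fingers":0.3},
    {"delta_pos":[-0.72,-0.36,-0.04],"turn":[0,0,-0.0369],"fingers":0.3},
  ],
)

```text
clock: 0.98
position: [0.454, 0.3487, 0.2622]
ee_rot: [0.087, 0.996, -0.0, 0.0]
ft_force: [-0.3, 0.1, -0.3]
grip_width: 0.701
grasp_force: 0.0
```

```bash
cat >> h.py <<'E'
def to(x,y,z,ang=80.2):
    "tool-frame shift and turn from the current pose to world x,y,z with tool y at ang degrees, pointing down"
    o=get_obs();R=Ro.from_quat(o['ee_rot']); a=np.radians(ang)
    ey=np.array([np.cos(a),np.sin(a),0]);ez=np.array([0,0,-1.]);G=Ro.from_matrix(np.c_[np.cross(ey,ez),ey,ez])
    print('pos',o['position'].round(4),'d',R.inv().apply(np.array([x,y,z])-o['position']).round(4),'turn',(R.inv()*G).as_rotvec().round(4),'clk',o['clock'],'gw',round(o['grip_width'],3),'F',o['ft_force'].round(1))
E
python3 -c "
from h import *
to(.4755,-.1148,.24)"
```

```text
pos [0.454  0.3487 0.2622] d [-0.1017 -0.4527  0.0227] turn [-0.0009  0.0008 -0.0036] clk 0.975 gw 0.701 F [-0.3  0.1 -0.3]
```

Converted, -0.4527 m / 0.5 = -0.9054, -0.1017 m / 0.5 = -0.2034, -0.004 rad / 1.5708 = -0.0025.

Call:
move_arm(
  plan=[
    {"delta_pos":[-0.2034,-0.9054,0.0454],"turn":[-0.0006,0.0006,-0.0025],"fingers":0.576},
    {"delta_pos":[-0.2034,-0.9054,0.0454],"turn":[-0.0006,0.0006,-0.0025],"fingers":0.576},
    {"delta_pos":[-0.2034,-0.9054,0.0454],"turn":[-0.0006,0.0006,-0.0025],"fingers":0.576},
    {"delta_pos":[-0.2034,-0.9054,0.0454],"turn":[-0.0006,0.0006,-0.0025],"fingers":0.576},
    {"delta_pos":[-0.2034,-0.9054,0.0454],"turn":[-0.0006,0.0006,-0.0025],"fingers":0.576},
    {"delta_pos":[-0.2034,-0.9054,0.0454],"turn":[-0.0006,0.0006,-0.0025],"fingers":0.576},
    {"delta_pos":[-0.2034,-0.9054,0.0454],"turn":[-0.0006,0.0006,-0.0025],"fingers":0.576},
    {"delta_pos":[-0.2034,-0.9054,0.0454],"turn":[-0.0006,0.0006,-0.0025],"fingers":0.576},
    {"delta_pos":[-0.2034,-0.9054,0.0454],"turn":[-0.0006,0.0006,-0.0025],"fingers":0.576},
    {"delta_pos":[-0.2034,-0.9054,0.0454],"turn":[-0.0006,0.0006,-0.0025],"fingers":0.576},
  ],
)

```text
clock: 2.22
position: [0.4749, -0.11, 0.2393]
ee_rot: [0.082, 0.997, 0.001, -0.001]
ft_force: [0.4, -0.1, -0.4]
grip_width: 0.422
grasp_force: 0.0
```

```bash
python3 -c "
from h import *
to(.4755,-.1148,.24)
c=camera('wrist');cv2.imwrite('pics/w1.png',c['color'][...,::-1]);np.savez('w1.npz',**c)
print(c['fx'],c['tool_from_camera'])
c=camera('side');cv2.imwrite('pics/s1.png',cv2.resize(c['color'][40:240,200:420,::-1],None,fx=3,fy=3,interpolation=cv2.INTER_CUBIC));np.savez('s1.npz',**c)"
```

```text
pos [ 0.4749 -0.11    0.2393] d [-0.0014 -0.0046 -0.0007] turn [ 0.0013 -0.0016  0.0064] clk 2.225 gw 0.422 F [ 0.4 -0.1 -0.4]
318.8875607446085 [[ 8.92380185e-04 -9.59382833e-01 -2.82105978e-01  7.06029718e-02]
 [ 9.99999208e-01  1.10648371e-03 -5.99639877e-04  2.75904299e-04]
 [ 8.87429873e-04 -2.82105220e-01  9.59383061e-01 -1.31043081e-01]
 [ 0.00000000e+00  0.00000000e+00  0.00000000e+00  1.00000000e+00]]
```

View pics/w1.png

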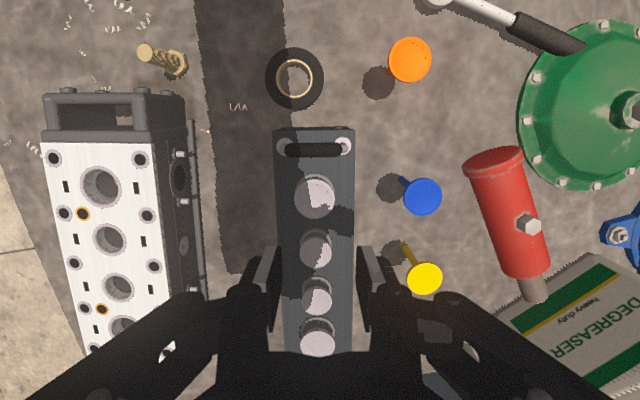

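View pics/s1.png

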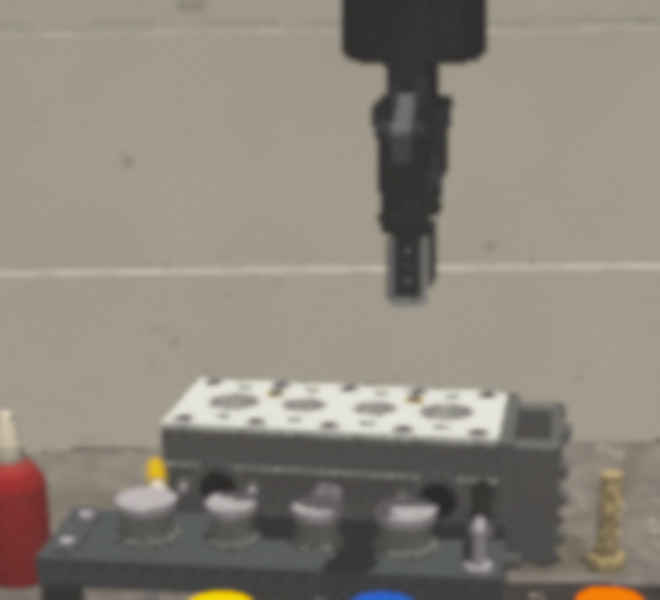

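The wrist picture shows the fingertip inner edges at about (283,247) and (357,247). The side crop shows the tip bottom at about (406,303), which is (335.3,141) in the full image. I'll work out the tip height from both.

```bash
python3 -c "
from h import *
c=dict(np.load('s1.npz'))
for v in(139,140,141,142):
    a=world(c,335,v,d=1.);o=-np.array(c['R']).T@c['t'];D=a-o
    print(v,c['range_z'][v,335],(o+D*((-.085-o[1])/D[1])).round(4))
c=dict(np.load('w1.npz'));T=c['tool_from_camera']
for (a,b) in((268,283),(356,371)):
  P=[world(c,u,v,T=T,d=c['range_z'][v,u]) for v in range(244,300,2) for u in range(a,b,2)]
  P=np.array([p for p in P if p[2]<.03 and p[2]>-.03]); print(len(P),P[:,2].max(),np.percentile(P[:,2],[80,95]),P[P[:,2]>P[:,2].max()-.004][:6].round(4).tolist())
"
```

```text
139 0.7516022 [ 0.4802 -0.085   0.2342]
140 0.7530265 [ 0.4802 -0.085   0.2325]
141 0.75273633 [ 0.4802 -0.085   0.2309]
142 3.0959492 [ 0.4802 -0.085   0.2293]
186 0.006899566285972686 [0.00116929 0.00554844] [[0.0102, -0.0232, 0.005], [0.0103, -0.0223, 0.0048], [0.0101, -0.0215, 0.0055], [0.0095, -0.0207, 0.0066], [0.0099, -0.0196, 0.0059], [0.01, -0.0187, 0.0056]]
208 0.010800667879626191 [0.00150691 0.00770615] [[0.0095, 0.0216, 0.0068], [0.0058, 0.0183, 0.0104], [0.0054, 0.0182, 0.009], [0.0035, 0.0185, 0.0108], [0.0032, 0.0183, 0.0091], [0.0018, 0.0184, 0.0099]]
```

Converted, 0.105 m / 0.5 = 0.21, 0.05 m / 0.5 = 0.1.

Call:
move_arm(
  plan=[
    {"delta_pos":[0,0,0.1],"turn":[0,0,0],"fingers":0.4},
    {"delta_pos":[0,0,0.21],"turn":[0,0,0],"fingers":0.4},
    {"delta_pos":[0,0,0.21],"turn":[0,0,0],"fingers":0.4},
    {"delta_pos":[0,0,0.21],"turn":[0,0,0],"fingers":0.4},
    {"delta_pos":[0,0,0.21],"turn":[0,0,0],"fingers":0.4},
  ],
)

```text
clock: 2.95
position: [0.4763, -0.111, 0.1368]
ee_rot: [0.083, 0.997, 0.001, 0.001]
ft_force: [0.6, -0.3, 1.4]
grip_width: 0.606
grasp_force: 0.0
```

```bash
python3 -c "
from h import *
to(.4755,-.1148,.1075)"
```

```text
pos [ 0.4763 -0.111   0.1368] d [ 0.0002 -0.004   0.0293] turn [0.002  0.0024 0.0056] clk 2.95 gw 0.606 F [ 0.6 -0.3  1.4]
```

Converted, 0.0293 m / 0.5 = 0.0586, -0.004 m / 0.5 = -0.008, 0.002 rad / 1.5708 = 0.0013.

Call:
move_arm(
  plan=[
    {"delta_pos":[0,-0.008,0.02],"turn":[0.0013,0.0013,0.0038],"fingers":0.4},
    {"delta_pos":[0,-0.008,0.0586],"turn":[0.0013,0.0013,0.0038],"fingers":0.4},
    {"delta_pos":[0,-0.008,0.0586],"turn":[0.0013,0.0013,0.0038],"fingers":0.4},
    {"delta_pos":[0,-0.008,0.0586],"turn":[0.0013,0.0013,0.0038],"fingers":0.4},
  ],
)

```text
clock: 3.45
position: [0.4744, -0.1151, 0.1058]
ee_rot: [0.086, 0.996, -0.0, -0.001]
ft_force: [-0.4, -0.6, 0.1]
grip_width: 0.603
grasp_force: 0.0
```

```bash
python3 -c "
from h import *
to(.4755,-.1148,.1075)
c=camera('wrist');cv2.imwrite('pics/w2.png',cv2.resize(c['color'][150:350,200:440,::-1],None,fx=3,fy=3,interpolation=cv2.INTER_CUBIC))
c=camera('side');cv2.imwrite('pics/s2.png',cv2.resize(c['color'][140:260,260:400,::-1],None,fx=5,fy=5,interpolation=cv2.INTER_CUBIC))"
```

```text
pos [ 0.4744 -0.1151  0.1058] d [-0.001   0.0005 -0.0017] turn [-0.001  -0.0025 -0.0011] clk 3.45 gw 0.603 F [-0.4 -0.6  0.1]
```

View pics/s2.png

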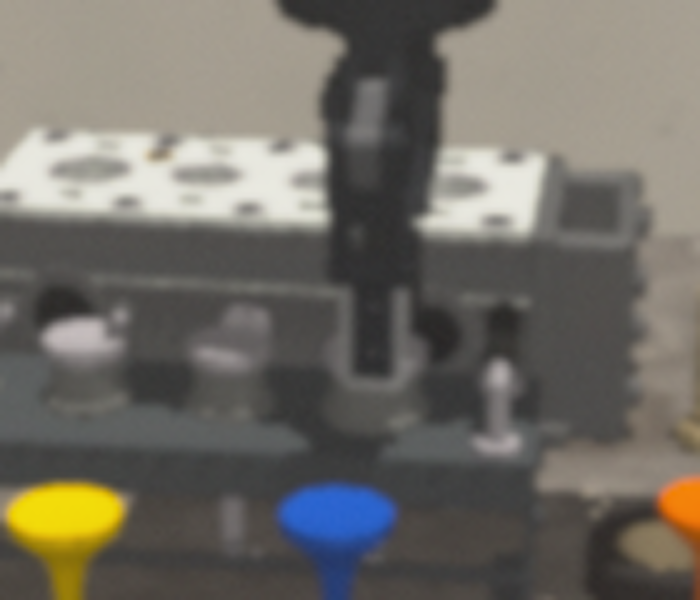

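The side view shows the near finger beside inlet valve 1, with its tip at the rim level and clear of the deck. Closing and lifting.

Converted, -0.121 m / 0.5 = -0.242, -0.021 m / 0.5 = -0.042.

Call:
move_arm(
  plan=[
    {"delta_pos":[-0.002,0,-0.002],"turn":[0,0,0],"fingers":0.5},
    {"delta_pos":[-0.002,0,-0.002],"turn":[0,0,0],"fingers":0.7},
    {"delta_pos":[-0.002,0,-0.002],"turn":[0,0,0],"fingers":0.7},
    {"delta_pos":[-0.002,0,-0.002],"turn":[0,0,0],"fingers":0.7},
    {"delta_pos":[-0.002,0,-0.002],"turn":[0,0,0],"fingers":0.7},
    {"delta_pos":[-0.002,0,-0.042],"turn":[0,0,0],"fingers":0.7},
    {"delta_pos":[-0.002,0,-0.242],"turn":[0,0,0],"fingers":0.7},
    {"delta_pos":[-0.002,0,-0.242],"turn":[0,0,0],"fingers":0.7},
    {"delta_pos":[-0.002,0,-0.242],"turn":[0,0,0],"fingers":0.7},
    {"delta_pos":[-0.002,0,-0.242],"turn":[0,0,0],"fingers":0.7},
  ],
  force=40,
)

```text
clock: 4.8
position: [0.475, -0.115, 0.2253]
ee_rot: [0.086, 0.996, -0.0, -0.002]
ft_force: [-1.0, -0.3, -2.3]
grip_width: 0.385
grasp_force: 40.2
```

```bash
python3 -c "
from h import *
to(.4343,-.3051,.228)
c=camera('side');cv2.imwrite('pics/s3.png',cv2.resize(c['color'][100:240,240:420,::-1],None,fx=4,fy=4,interpolation=cv2.INTER_CUBIC));np.savez('s3.npz',**c)"
```

```text
pos [ 0.475  -0.115   0.2253] d [ 0.0076 -0.1943 -0.0024] turn [-0.0011 -0.0042 -0.0007] clk 4.8 gw 0.385 F [-1.  -0.3 -2.3]
```

View pics/s3.png

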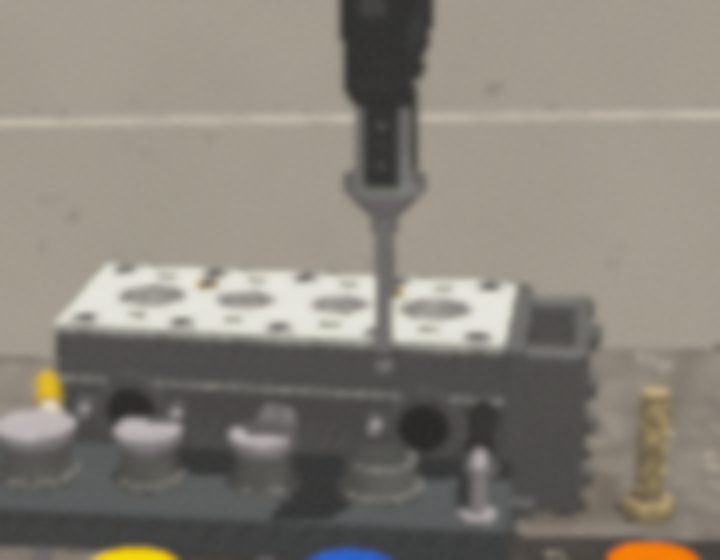

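The valve hangs vertically between the finger pads. Its stem tip is at crop (384,366), full image (336,191.5). I'll check how far it hangs below the TCP.

```bash
python3 -c "
from h import *
c=dict(np.load('s3.npz'));o=-np.array(c['R']).T@c['t']
def at(u,v,y):
    D=world(c,u,v,d=1.)-o; return (o+D*((y-o[1])/D[1])).round(4)
print('stem tip',at(336,191.2,-.115),'rim left',at(240+345/4,100+193/4,-.115),'rimright',at(240+426/4,100+190/4,-.115),'finger tip',at(335.5,100+191/4,-.09))
c=camera('wrist');r=c['range_z'];T=c['tool_from_camera']
P=np.array([world(c,u,v,T=T,d=r[v,u]) for v in range(200,360,2) for u in range(270,372,2) if r[v,u]>0])
m=(abs(P[:,0])<.02)&(abs(P[:,1])<.017)&(abs(P[:,2])<.05);print(m.sum(),np.percentile(P[m],[2,20,50,80,98],axis=0).round(4).tolist())"
```

```text
stem tip [ 0.4756 -0.115   0.1336] rim left [ 0.4927 -0.115   0.2108] rimright [ 0.4587 -0.115   0.2117] finger tip [ 0.4789 -0.09    0.2184]
1306 [[-0.0176, -0.0165, -0.0263], [-0.0096, -0.0117, 0.0016], [-0.0006, -0.0, 0.0074], [0.008, 0.0114, 0.0082], [0.0147, 0.0169, 0.0099]]
```

Converted, -0.1943 m / 0.5 = -0.3886, 0.0076 m / 0.5 = 0.0152, -0.004 rad / 1.5708 = -0.0025.

Call:
move_arm(
  plan=[
    {"delta_pos":[0.005,-0.12,0],"turn":[0,0,0],"fingers":0.7},
    {"delta_pos":[0.01,-0.24,0],"turn":[0,-0.0013,0],"fingers":0.7},
    {"delta_pos":[0.0152,-0.35,0],"turn":[0,-0.0025,0],"fingers":0.7},
    {"delta_pos":[0.0152,-0.3886,0],"turn":[0,-0.0025,0],"fingers":0.7},
    {"delta_pos":[0.0152,-0.3886,0],"turn":[0,-0.0025,0],"fingers":0.7},
    {"delta_pos":[0.0152,-0.3886,0],"turn":[0,-0.0025,0],"fingers":0.7},
    {"delta_pos":[0.0152,-0.3886,0],"turn":[0,-0.0025,0],"fingers":0.7},
  ],
)

```text
clock: 5.78
position: [0.4353, -0.3039, 0.2262]
ee_rot: [0.085, 0.996, -0.0, 0.0]
ft_force: [-0.0, 0.6, -0.5]
grip_width: 0.387
grasp_force: 40.2
```

```bash
python3 -c "
from h import *
to(.4343,-.3051,.120)"
```

```text
pos [ 0.4353 -0.3039  0.2262] d [ 0.0008 -0.0013  0.1062] turn [-0.0004  0.0005  0.0012] clk 5.775 gw 0.387 F [-0.   0.6 -0.5]
```

Converted, 0.106 m / 0.5 = 0.212, 0.09 m / 0.5 = 0.18.

Call:
move_arm(
  plan=[
    {"delta_pos":[0.002,-0.002,0.02],"turn":[0,0,0],"fingers":0.7},
    {"delta_pos":[0.002,-0.002,0.06],"turn":[0,0,0],"fingers":0.7},
    {"delta_pos":[0.002,-0.002,0.1],"turn":[0,0,0],"fingers":0.7},
    {"delta_pos":[0.002,-0.002,0.14],"turn":[0,0,0],"fingers":0.7},
    {"delta_pos":[0.002,-0.002,0.18],"turn":[0,0,0],"fingers":0.7},
    {"delta_pos":[0.002,-0.002,0.212],"turn":[0,0,0],"fingers":0.7},
    {"delta_pos":[0.002,-0.002,0.212],"turn":[0,0,0],"fingers":0.7},
    {"delta_pos":[0.002,-0.002,0.212],"turn":[0,0,0],"fingers":0.7},
  ],
)

```text
clock: 6.78
position: [0.434, -0.3063, 0.121]
ee_rot: [0.086, 0.996, -0.001, 0.001]
ft_force: [0.8, 0.7, -0.8]
grip_width: 0.384
grasp_force: 40.2
```

```bash
python3 -c "
from h import *
to(.4343,-.3051,.1085)"
```

```text
pos [ 0.434  -0.3063  0.121 ] d [-0.      0.0013  0.0125] turn [-0.0012  0.0016 -0.0008] clk 6.775 gw 0.384 F [ 0.8  0.7 -0.8]
```

Converted, 0.012 m / 0.5 = 0.024, 0.001 m / 0.5 = 0.002.

Call:
move_arm(
  plan=[
    {"delta_pos":[0,0.002,0.008],"turn":[0,0,0],"fingers":0.7},
    {"delta_pos":[0,0.002,0.016],"turn":[0,0,0],"fingers":0.7},
    {"delta_pos":[0,0.002,0.024],"turn":[0,0,0],"fingers":0.7},
    {"delta_pos":[0,0.002,0.024],"turn":[0,0,0],"fingers":0.7},
  ],
)

```text
clock: 7.28
position: [0.4337, -0.3051, 0.1081]
ee_rot: [0.086, 0.996, -0.0, 0.0]
ft_force: [0.0, -0.4, -1.7]
grip_width: 0.383
grasp_force: 40.2
```

Converted, -0.06 m / 0.5 = -0.12, -0.03 m / 0.5 = -0.06.

Call:
move_arm(
  plan=[
    {"delta_pos":[0,0,0],"turn":[0,0,0],"fingers":0.5},
    {"delta_pos":[0,0,0],"turn":[0,0,0],"fingers":0.4},
    {"delta_pos":[0,0,-0.01],"turn":[0,0,0],"fingers":0.35},
    {"delta_pos":[0,0,-0.06],"turn":[0,0,0],"fingers":0.35},
    {"delta_pos":[0,0,-0.12],"turn":[0,0,0],"fingers":0.35},
    {"delta_pos":[0,0,-0.12],"turn":[0,0,0],"fingers":0.35},
  ],
)

```text
clock: 8.02
position: [0.435, -0.3059, 0.1708]
ee_rot: [0.086, 0.996, -0.001, 0.002]
ft_force: [-0.3, -0.4, -1.1]
grip_width: 0.648
grasp_force: 0.0
```

```bash
python3 -c "
from h import *
to(.527,-.1225,.168)
c=camera('wrist');cv2.imwrite('pics/w4.png',c['color'][...,::-1])
r=c['range_z'];o=get_obs();T=wristT(o,c)
P=np.array([world(c,u,v,T=T,d=r[v,u]) for v in range(150,360,2) for u in range(250,390,2) if r[v,u]>0])
m=(np.hypot(P[:,0]-.4343,P[:,1]+.3051)<.014);print(m.sum(),np.percentile(P[m,2],[5,50,95]))
m=(abs(P[:,0]-.4343)<.03)&(abs(P[:,1]+.3051)<.04)&(P[:,2]<.11)&(np.hypot(P[:,0]-.4343,P[:,1]+.3051)>.022);print(m.sum(),np.percentile(P[m,2],[5,50,95]))
"
```

```text
pos [ 0.435  -0.3059  0.1708] d [-0.0593  0.1964  0.0028] turn [-0.0015  0.0051 -0.0009] clk 8.025 gw 0.648 F [-0.3 -0.4 -1.1]
446 [0.09655719 0.09787072 0.23307099]
1634 [0.0920613  0.0930459  0.09413891]
```

View pics/w4.png

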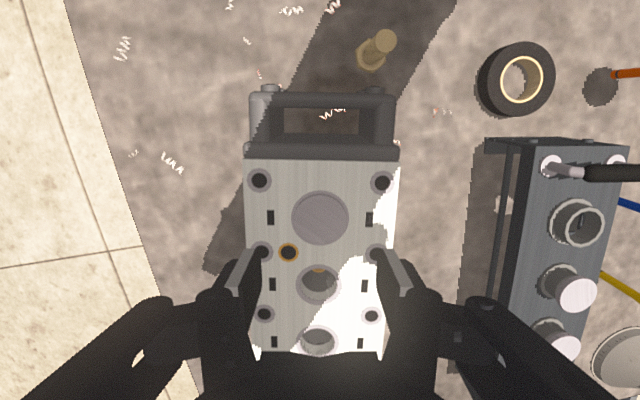

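The picture shows valve 1 flush in the seat nearest the chain slot at (320,217), with its top 4.8 mm above the face, so it is home. Next is exhaust valve 2.

Converted, 0.1964 m / 0.5 = 0.3928, -0.0593 m / 0.5 = -0.1186, 0.002 rad / 1.5708 = 0.0013.

Call:
move_arm(
  plan=[
    {"delta_pos":[-0.036,0.12,0],"turn":[0,0,0],"fingers":0.43},
    {"delta_pos":[-0.072,0.24,0],"turn":[0,0.0013,0],"fingers":0.43},
    {"delta_pos":[-0.108,0.36,0],"turn":[0,0.0013,0],"fingers":0.43},
    {"delta_pos":[-0.1186,0.3928,0],"turn":[0,0.0013,0],"fingers":0.43},
    {"delta_pos":[-0.1186,0.3928,0.08],"turn":[0,0.0013,0],"fingers":0.43},
    {"delta_pos":[-0.1186,0.3928,0.08],"turn":[0,0.0013,0],"fingers":0.43},
    {"delta_pos":[-0.1186,0.3928,0.08],"turn":[0,0.0013,0],"fingers":0.43},
    {"delta_pos":[-0.1186,0.3928,0.08],"turn":[0,0.0013,0],"fingers":0.43},
  ],
)

```text
clock: 9.07
position: [0.5264, -0.1225, 0.1296]
ee_rot: [0.086, 0.996, -0.0, 0.0]
ft_force: [0.2, 0.0, 0.1]
grip_width: 0.572
grasp_force: 0.0
```

```bash
python3 -c "
from h import *
to(.527,-.1225,.108)"
```

```text
pos [ 0.5264 -0.1225  0.1296] d [-0.0006  0.0001  0.0216] turn [-0.0007  0.0007 -0.0018] clk 9.075 gw 0.572 F [0.2 0.  0.1]
```

Converted, -0.098 m / 0.5 = -0.196, -0.05 m / 0.5 = -0.1.

Call:
move_arm(
  plan=[
    {"delta_pos":[0,0,0.024],"turn":[0,0,0],"fingers":0.43},
    {"delta_pos":[0,0,0.043],"turn":[0,0,0],"fingers":0.43},
    {"delta_pos":[0,0,0.043],"turn":[0,0,0],"fingers":0.43},
    {"delta_pos":[0,0,0.043],"turn":[0,0,0],"fingers":0.6},
    {"delta_pos":[0,0,0.043],"turn":[0,0,0],"fingers":0.78},
    {"delta_pos":[0,0,0.043],"turn":[0,0,0],"fingers":0.78},
    {"delta_pos":[0,0,0.043],"turn":[0,0,0],"fingers":0.78},
    {"delta_pos":[0,0,0.043],"turn":[0,0,0],"fingers":0.78},
    {"delta_pos":[0,0,0],"turn":[0,0,0],"fingers":0.78},
    {"delta_pos":[0,0,-0.1],"turn":[0,0,0],"fingers":0.78},
    {"delta_pos":[0,0,-0.196],"turn":[0,0,0],"fingers":0.78},
    {"delta_pos":[0,0,-0.196],"turn":[0,0,0],"fingers":0.78},
  ],
)

```text
clock: 10.58
position: [0.5276, -0.1222, 0.2296]
ee_rot: [0.086, 0.996, -0.0, 0.002]
ft_force: [0.1, -0.8, -1.6]
grip_width: 0.313
grasp_force: 39.6
```

```bash
cat >> h.py <<'E'
def hang(w=.015):
    c=camera('wrist');r=c['range_z'];T=c['tool_from_camera']
    P=np.array([world(c,u,v,T=T,d=r[v,u]) for v in range(200,360,2) for u in range(270,372,2) if r[v,u]>0])
    m=(abs(P[:,0])<.03)&(abs(P[:,1])<w)&(P[:,2]<.03)&(P[:,2]>0);print(m.sum(),np.percentile(P[m],[2,50,98],axis=0).round(4).tolist())
E
python3 -c "
from h import *
to(.4853,-.3152,.226);hang()"
```

```text
pos [ 0.5276 -0.1222  0.2296] d [ 0.0087 -0.1974  0.0036] turn [ 0.0002  0.0047 -0.001 ] clk 10.575 gw 0.313 F [ 0.1 -0.8 -1.6]
749 [[-0.0168, -0.0134, 0.003], [-0.002, -0.0, 0.0074], [0.011, 0.0138, 0.0101]]
```

Converted, -0.1974 m / 0.5 = -0.3948, -0.175 m / 0.5 = -0.35.

Call:
move_arm(
  plan=[
    {"delta_pos":[0.005,-0.12,0],"turn":[0,0,0],"fingers":0.78},
    {"delta_pos":[0.01,-0.24,0],"turn":[0,0,0],"fingers":0.78},
    {"delta_pos":[0.016,-0.35,0],"turn":[0,0,0],"fingers":0.78},
    {"delta_pos":[0.017,-0.3948,0],"turn":[0,0,0],"fingers":0.78},
    {"delta_pos":[0.017,-0.3948,0.02],"turn":[0,0,0],"fingers":0.78},
    {"delta_pos":[0.017,-0.3948,0.04],"turn":[0,0,0],"fingers":0.78},
    {"delta_pos":[0.017,-0.3948,0.04],"turn":[0,0,0],"fingers":0.78},
    {"delta_pos":[0.017,-0.3948,0.04],"turn":[0,0,0],"fingers":0.78},
  ],
)

```text
clock: 11.62
position: [0.4843, -0.3139, 0.2065]
ee_rot: [0.085, 0.996, -0.0, -0.001]
ft_force: [0.2, 0.5, -0.7]
grip_width: 0.318
grasp_force: 39.6
```

```bash
python3 -c "
from h import *
to(.4853,-.3152,.1085)"
```

```text
pos [ 0.4843 -0.3139  0.2065] d [-0.0013 -0.0011  0.098 ] turn [-0.0007 -0.0011  0.0007] clk 11.625 gw 0.318 F [ 0.2  0.5 -0.7]
```

Converted, 0.086 m / 0.5 = 0.172, -0.001 m / 0.5 = -0.002.

Call:
move_arm(
  plan=[
    {"delta_pos":[-0.002,-0.002,0.03],"turn":[0,0,0],"fingers":0.78},
    {"delta_pos":[-0.002,-0.002,0.07],"turn":[0,0,0],"fingers":0.78},
    {"delta_pos":[-0.002,-0.002,0.11],"turn":[0,0,0],"fingers":0.78},
    {"delta_pos":[-0.002,-0.002,0.144],"turn":[0,0,0],"fingers":0.78},
    {"delta_pos":[-0.002,-0.002,0.172],"turn":[0,0,0],"fingers":0.78},
    {"delta_pos":[-0.002,-0.002,0.172],"turn":[0,0,0],"fingers":0.78},
    {"delta_pos":[-0.002,-0.002,0.172],"turn":[0,0,0],"fingers":0.78},
  ],
)

```text
clock: 12.5
position: [0.4848, -0.3163, 0.121]
ee_rot: [0.086, 0.996, -0.001, -0.0]
ft_force: [-0.0, -0.1, -0.5]
grip_width: 0.317
grasp_force: 39.6
```

```bash
python3 -c "
from h import *
to(.4853,-.3152,.1085)"
```

```text
pos [ 0.4848 -0.3163  0.121 ] d [-0.0003  0.0011  0.0125] turn [-0.0012 -0.0003 -0.0009] clk 12.5 gw 0.317 F [-0.  -0.1 -0.5]
```

Lower the rest, release and retreat.

Converted, -0.05 m / 0.5 = -0.1, -0.02 m / 0.5 = -0.04.

Call:
move_arm(
  plan=[
    {"delta_pos":[0,0.001,0.008],"turn":[0,0,0],"fingers":0.78},
    {"delta_pos":[0,0.001,0.016],"turn":[0,0,0],"fingers":0.78},
    {"delta_pos":[0,0.001,0.024],"turn":[0,0,0],"fingers":0.78},
    {"delta_pos":[0,0.001,0.024],"turn":[0,0,0],"fingers":0.78},
    {"delta_pos":[0,0.001,0.024],"turn":[0,0,0],"fingers":0.6},
    {"delta_pos":[0,0.001,0.024],"turn":[0,0,0],"fingers":0.43},
    {"delta_pos":[0,0.001,0.014],"turn":[0,0,0],"fingers":0.43},
    {"delta_pos":[0,0.001,-0.04],"turn":[0,0,0],"fingers":0.43},
    {"delta_pos":[0,0.001,-0.1],"turn":[0,0,0],"fingers":0.43},
    {"delta_pos":[0,0.001,-0.1],"turn":[0,0,0],"fingers":0.43},
  ],
)

```text
clock: 13.75
position: [0.4858, -0.3163, 0.1731]
ee_rot: [0.086, 0.996, -0.001, 0.002]
ft_force: [-0.3, 0.5, -0.5]
grip_width: 0.57
grasp_force: 0.0
```

```bash
cat >> h.py <<'E'
def seat(x,y,top=.1):
    c=camera('wrist');r=c['range_z'];T=wristT(get_obs(),c)
    P=np.array([world(c,u,v,T=T,d=r[v,u]) for v in range(150,360,2) for u in range(250,390,2) if r[v,u]>0])
    d=np.hypot(P[:,0]-x,P[:,1]-y); k=P[:,2]<.13
    print('top-face',np.median(P[(d<.012)&k,2])-np.median(P[(d>.022)&(d<.035)&k&(P[:,2]>.085),2]),np.percentile(P[(d<.012)&k,2],[5,50,95]))
E
python3 -c "
from h import *
to(.5784,-.1301,.13);seat(.4853,-.3152)"
```

```text
pos [ 0.4858 -0.3163  0.1731] d [-0.0592  0.1994  0.0429] turn [-0.0017  0.0032 -0.0009] clk 13.75 gw 0.57 F [-0.3  0.5 -0.5]
top-face 0.004552337462693873 [0.09645072 0.0974319  0.09873227]
```

Valve 2 is home. Next is exhaust valve 3.

Converted, 0.199 m / 0.5 = 0.398, -0.0592 m / 0.5 = -0.1184, 0.001 rad / 1.5708 = 0.0006.

Call:
move_arm(
  plan=[
    {"delta_pos":[-0.036,0.12,0],"turn":[0,0,0],"fingers":0.43},
    {"delta_pos":[-0.072,0.24,0],"turn":[0,0,0],"fingers":0.43},
    {"delta_pos":[-0.108,0.36,0],"turn":[0,0.0006,0],"fingers":0.43},
    {"delta_pos":[-0.1184,0.398,0],"turn":[0,0.0006,0],"fingers":0.43},
    {"delta_pos":[-0.1184,0.398,0.084],"turn":[0,0.0006,0],"fingers":0.43},
    {"delta_pos":[-0.1184,0.398,0.084],"turn":[0,0.0006,0],"fingers":0.43},
    {"delta_pos":[-0.1184,0.398,0.084],"turn":[0,0.0006,0],"fingers":0.43},
    {"delta_pos":[-0.1184,0.398,0.084],"turn":[0,0.0006,0],"fingers":0.43},
  ],
)

```text
clock: 14.8
position: [0.5775, -0.1304, 0.1297]
ee_rot: [0.086, 0.996, -0.0, -0.0]
ft_force: [1.2, -0.3, -0.0]
grip_width: 0.564
grasp_force: 0.0
```

```bash
python3 -c "
from h import *
to(.5784,-.1301,.108)"
```

```text
pos [ 0.5775 -0.1304  0.1297] d [-0.0008  0.0004  0.0217] turn [-0.0008 -0.0001 -0.0018] clk 14.8 gw 0.564 F [ 1.2 -0.3 -0. ]
```

Converted, -0.098 m / 0.5 = -0.196, -0.05 m / 0.5 = -0.1.

Call:
move_arm(
  plan=[
    {"delta_pos":[-0.001,0,0.024],"turn":[0,0,0],"fingers":0.43},
    {"delta_pos":[-0.001,0,0.043],"turn":[0,0,0],"fingers":0.43},
    {"delta_pos":[-0.001,0,0.043],"turn":[0,0,0],"fingers":0.43},
    {"delta_pos":[-0.001,0,0.043],"turn":[0,0,0],"fingers":0.6},
    {"delta_pos":[-0.001,0,0.043],"turn":[0,0,0],"fingers":0.78},
    {"delta_pos":[-0.001,0,0.043],"turn":[0,0,0],"fingers":0.78},
    {"delta_pos":[-0.001,0,0.043],"turn":[0,0,0],"fingers":0.78},
    {"delta_pos":[-0.001,0,0.043],"turn":[0,0,0],"fingers":0.78},
    {"delta_pos":[-0.001,0,0],"turn":[0,0,0],"fingers":0.78},
    {"delta_pos":[-0.001,0,-0.1],"turn":[0,0,0],"fingers":0.78},
    {"delta_pos":[-0.001,0,-0.196],"turn":[0,0,0],"fingers":0.78},
    {"delta_pos":[-0.001,0,-0.196],"turn":[0,0,0],"fingers":0.78},
  ],
)

```text
clock: 16.3
position: [0.5792, -0.1304, 0.2298]
ee_rot: [0.086, 0.996, -0.0, 0.002]
ft_force: [-0.2, -0.5, -1.3]
grip_width: 0.314
grasp_force: 39.6
```

```bash
python3 -c "
from h import *
to(.5364,-.3252,.226);hang()"
```

```text
pos [ 0.5792 -0.1304  0.2298] d [ 0.0088 -0.1993  0.0038] turn [-0.0003  0.0038 -0.0012] clk 16.3 gw 0.314 F [-0.2 -0.5 -1.3]
751 [[-0.0166, -0.0134, 0.0022], [-0.0017, -0.0, 0.0074], [0.0111, 0.0137, 0.0103]]
```

Converted, -0.1993 m / 0.5 = -0.3986, -0.175 m / 0.5 = -0.35.

Call:
move_arm(
  plan=[
    {"delta_pos":[0.005,-0.12,0],"turn":[0,0,0],"fingers":0.78},
    {"delta_pos":[0.01,-0.24,0],"turn":[0,0,0],"fingers":0.78},
    {"delta_pos":[0.016,-0.35,0],"turn":[0,0,0],"fingers":0.78},
    {"delta_pos":[0.0172,-0.3986,0],"turn":[0,0,0],"fingers":0.78},
    {"delta_pos":[0.0172,-0.3986,0.02],"turn":[0,0,0],"fingers":0.78},
    {"delta_pos":[0.0172,-0.3986,0.04],"turn":[0,0,0],"fingers":0.78},
    {"delta_pos":[0.0172,-0.3986,0.04],"turn":[0,0,0],"fingers":0.78},
    {"delta_pos":[0.0172,-0.3986,0.04],"turn":[0,0,0],"fingers":0.78},
  ],
)

```text
clock: 17.35
position: [0.5356, -0.3235, 0.2064]
ee_rot: [0.085, 0.996, -0.0, -0.001]
ft_force: [-0.1, 0.0, -1.0]
grip_width: 0.32
grasp_force: 39.6
```

```bash
python3 -c "
from h import *
to(.5364,-.3252,.1085)"
```

```text
pos [ 0.5356 -0.3235  0.2064] d [-0.0013 -0.0015  0.0979] turn [-0.0006 -0.0021  0.0007] clk 17.35 gw 0.32 F [-0.1  0.  -1. ]
```

Converted, 0.086 m / 0.5 = 0.172, -0.001 m / 0.5 = -0.002.

Call:
move_arm(
  plan=[
    {"delta_pos":[-0.002,-0.002,0.03],"turn":[0,0,0],"fingers":0.78},
    {"delta_pos":[-0.002,-0.002,0.07],"turn":[0,0,0],"fingers":0.78},
    {"delta_pos":[-0.002,-0.002,0.11],"turn":[0,0,0],"fingers":0.78},
    {"delta_pos":[-0.002,-0.002,0.144],"turn":[0,0,0],"fingers":0.78},
    {"delta_pos":[-0.002,-0.002,0.172],"turn":[0,0,0],"fingers":0.78},
    {"delta_pos":[-0.002,-0.002,0.172],"turn":[0,0,0],"fingers":0.78},
    {"delta_pos":[-0.002,-0.002,0.172],"turn":[0,0,0],"fingers":0.78},
  ],
)

```text
clock: 18.23
position: [0.536, -0.326, 0.121]
ee_rot: [0.086, 0.996, -0.001, -0.001]
ft_force: [-0.4, 0.0, -1.2]
grip_width: 0.316
grasp_force: 39.6
```

```bash
python3 -c "
from h import *
to(.5364,-.3252,.1085)"
```

```text
pos [ 0.536 -0.326  0.121] d [-0.0002  0.0008  0.0125] turn [-0.0012 -0.0012 -0.0009] clk 18.225 gw 0.316 F [-0.4  0.  -1.2]
```

Converted, -0.05 m / 0.5 = -0.1, -0.02 m / 0.5 = -0.04.

Call:
move_arm(
  plan=[
    {"delta_pos":[0,0.001,0.008],"turn":[0,0,0],"fingers":0.78},
    {"delta_pos":[0,0.001,0.016],"turn":[0,0,0],"fingers":0.78},
    {"delta_pos":[0,0.001,0.024],"turn":[0,0,0],"fingers":0.78},
    {"delta_pos":[0,0.001,0.024],"turn":[0,0,0],"fingers":0.78},
    {"delta_pos":[0,0.001,0.024],"turn":[0,0,0],"fingers":0.6},
    {"delta_pos":[0,0.001,0.024],"turn":[0,0,0],"fingers":0.43},
    {"delta_pos":[0,0.001,0.014],"turn":[0,0,0],"fingers":0.4},
    {"delta_pos":[0,0.001,-0.04],"turn":[0,0,0],"fingers":0.4},
    {"delta_pos":[0,0.001,-0.1],"turn":[0,0,0],"fingers":0.4},
    {"delta_pos":[0,0.001,-0.1],"turn":[0,0,0],"fingers":0.4},
  ],
)

```text
clock: 19.48
position: [0.537, -0.326, 0.1733]
ee_rot: [0.086, 0.996, -0.001, 0.001]
ft_force: [-1.1, 0.2, -0.8]
grip_width: 0.604
grasp_force: 0.0
```

```bash
python3 -c "
from h import *
to(.6298,-.1377,.13);seat(.5364,-.3252)"
```

```text
pos [ 0.537  -0.326   0.1733] d [-0.0591  0.2015  0.043 ] turn [-0.0019  0.0023 -0.0009] clk 19.475 gw 0.604 F [-1.1  0.2 -0.8]
top-face 0.00434310035700769 [0.09609758 0.09709339 0.09831045]
```

Valve 3 is home. Last is inlet valve 4.

Converted, 0.2012 m / 0.5 = 0.4024, 0.18 m / 0.5 = 0.36, 0.001 rad / 1.5708 = 0.0006.

Call:
move_arm(
  plan=[
    {"delta_pos":[-0.036,0.12,0],"turn":[0,0,0],"fingers":0.4},
    {"delta_pos":[-0.072,0.24,0],"turn":[0,0,0],"fingers":0.4},
    {"delta_pos":[-0.108,0.36,0],"turn":[0,0.0006,0],"fingers":0.4},
    {"delta_pos":[-0.1192,0.4024,0],"turn":[0,0.0006,0],"fingers":0.4},
    {"delta_pos":[-0.1192,0.4024,0.084],"turn":[0,0.0006,0],"fingers":0.4},
    {"delta_pos":[-0.1192,0.4024,0.084],"turn":[0,0.0006,0],"fingers":0.4},
    {"delta_pos":[-0.1192,0.4024,0.084],"turn":[0,0.0006,0],"fingers":0.4},
    {"delta_pos":[-0.1192,0.4024,0.084],"turn":[0,0.0006,0],"fingers":0.4},
  ],
)

```text
clock: 20.52
position: [0.6295, -0.1381, 0.1298]
ee_rot: [0.086, 0.996, -0.0, -0.001]
ft_force: [-0.1, 0.1, -0.1]
grip_width: 0.597
grasp_force: 0.0
```

```bash
python3 -c "
from h import *
to(.6298,-.1377,.107)"
```

```text
pos [ 0.6295 -0.1381  0.1298] d [-0.0003  0.0004  0.0228] turn [-0.0009 -0.001  -0.0019] clk 20.525 gw 0.597 F [-0.1  0.1 -0.1]
```

Converted, -0.098 m / 0.5 = -0.196, -0.05 m / 0.5 = -0.1.

Call:
move_arm(
  plan=[
    {"delta_pos":[0,0,0.024],"turn":[0,0,0],"fingers":0.4},
    {"delta_pos":[0,0,0.045],"turn":[0,0,0],"fingers":0.4},
    {"delta_pos":[0,0,0.045],"turn":[0,0,0],"fingers":0.4},
    {"delta_pos":[0,0,0.045],"turn":[0,0,0],"fingers":0.5},
    {"delta_pos":[0,0,0.045],"turn":[0,0,0],"fingers":0.7},
    {"delta_pos":[0,0,0.045],"turn":[0,0,0],"fingers":0.7},
    {"delta_pos":[0,0,0.045],"turn":[0,0,0],"fingers":0.7},
    {"delta_pos":[0,0,0.045],"turn":[0,0,0],"fingers":0.7},
    {"delta_pos":[0,0,0],"turn":[0,0,0],"fingers":0.7},
    {"delta_pos":[0,0,-0.1],"turn":[0,0,0],"fingers":0.7},
    {"delta_pos":[0,0,-0.196],"turn":[0,0,0],"fingers":0.7},
    {"delta_pos":[0,0,-0.196],"turn":[0,0,0],"fingers":0.7},
  ],
)

```text
clock: 22.02
position: [0.6307, -0.1379, 0.2299]
ee_rot: [0.086, 0.996, -0.0, 0.001]
ft_force: [0.3, -0.2, -2.4]
grip_width: 0.387
grasp_force: 40.1
```

```bash
python3 -c "
from h import *
to(.5874,-.3353,.226);hang(.017)"
```

```text
pos [ 0.6307 -0.1379  0.2299] d [ 0.0089 -0.2019  0.004 ] turn [-0.0006  0.0028 -0.0011] clk 22.025 gw 0.387 F [ 0.3 -0.2 -2.4]
1067 [[-0.0191, -0.0164, 0.0034], [-0.002, -0.0, 0.0066], [0.0139, 0.0168, 0.0094]]
```

Converted, -0.2025 m / 0.5 = -0.405, -0.175 m / 0.5 = -0.35.

Call:
move_arm(
  plan=[
    {"delta_pos":[0.005,-0.12,0],"turn":[0,0,0],"fingers":0.7},
    {"delta_pos":[0.01,-0.24,0],"turn":[0,0,0],"fingers":0.7},
    {"delta_pos":[0.015,-0.35,0],"turn":[0,0,0],"fingers":0.7},
    {"delta_pos":[0.016,-0.405,0],"turn":[0,0,0],"fingers":0.7},
    {"delta_pos":[0.016,-0.405,0.02],"turn":[0,0,0],"fingers":0.7},
    {"delta_pos":[0.016,-0.405,0.04],"turn":[0,0,0],"fingers":0.7},
    {"delta_pos":[0.016,-0.405,0.04],"turn":[0,0,0],"fingers":0.7},
    {"delta_pos":[0.016,-0.405,0.04],"turn":[0,0,0],"fingers":0.7},
  ],
)

```text
clock: 23.08
position: [0.5873, -0.3341, 0.2063]
ee_rot: [0.085, 0.996, -0.0, -0.002]
ft_force: [-0.4, 0.2, -1.8]
grip_width: 0.387
grasp_force: 40.1
```

```bash
python3 -c "
from h import *
to(.5874,-.3353,.1085)"
```

```text
pos [ 0.5873 -0.3341  0.2063] d [-0.0006 -0.0011  0.0978] turn [-0.0006 -0.0031  0.0009] clk 23.075 gw 0.387 F [-0.4  0.2 -1.8]
```

Call:
move_arm(
  plan=[
    {"delta_pos":[0,-0.001,0.03],"turn":[0,0,0],"fingers":0.7},
    {"delta_pos":[0,-0.001,0.07],"turn":[0,0,0],"fingers":0.7},
    {"delta_pos":[0,-0.001,0.11],"turn":[0,0,0],"fingers":0.7},
    {"delta_pos":[0,-0.001,0.144],"turn":[0,0,0],"fingers":0.7},
    {"delta_pos":[0,-0.001,0.172],"turn":[0,0,0],"fingers":0.7},
    {"delta_pos":[0,-0.001,0.172],"turn":[0,0,0],"fingers":0.7},
    {"delta_pos":[0,-0.001,0.172],"turn":[0,0,0],"fingers":0.7},
  ],
)

```text
clock: 23.95
position: [0.5867, -0.3361, 0.121]
ee_rot: [0.086, 0.996, -0.001, -0.001]
ft_force: [-0.3, -0.9, -2.1]
grip_width: 0.39
grasp_force: 40.1
```

```bash
python3 -c "
from h import *
to(.5874,-.3353,.1085)"
```

```text
pos [ 0.5867 -0.3361  0.121 ] d [-0.0006  0.0009  0.0125] turn [-0.0013 -0.0021 -0.0008] clk 23.95 gw 0.39 F [-0.3 -0.9 -2.1]
```

Converted, 0.16 m / 0.5 = 0.32, 0.12 m / 0.5 = 0.24.

Call:
move_arm(
  plan=[
    {"delta_pos":[-0.001,0.001,0.008],"turn":[0,0,0],"fingers":0.7},
    {"delta_pos":[-0.001,0.001,0.016],"turn":[0,0,0],"fingers":0.7},
    {"delta_pos":[-0.001,0.001,0.024],"turn":[0,0,0],"fingers":0.7},
    {"delta_pos":[-0.001,0.001,0.024],"turn":[0,0,0],"fingers":0.7},
    {"delta_pos":[-0.001,0.001,0.024],"turn":[0,0,0],"fingers":0.5},
    {"delta_pos":[-0.001,0.001,0.024],"turn":[0,0,0],"fingers":0.38},
    {"delta_pos":[-0.001,0.001,0.014],"turn":[0,0,0],"fingers":0.35},
    {"delta_pos":[-0.001,0.001,-0.04],"turn":[0,0,0],"fingers":0.35},
    {"delta_pos":[-0.001,0.001,-0.14],"turn":[0,0,0],"fingers":0.35},
    {"delta_pos":[0,0.12,-0.22],"turn":[0,0,0],"fingers":0.35},
    {"delta_pos":[0,0.24,-0.22],"turn":[0,0,0],"fingers":0.35},
    {"delta_pos":[0,0.32,-0.22],"turn":[0,0,0],"fingers":0.35},
  ],
)

```text
clock: 25.45
position: [0.615, -0.1752, 0.2316]
ee_rot: [0.085, 0.996, 0.0, -0.001]
ft_force: [0.4, -0.8, -0.2]
grip_width: 0.65
grasp_force: 0.0
```

```bash
python3 -c "
from h import *
c=camera('side');cv2.imwrite('pics/s9.png',cv2.resize(c['color'][130:270,200:420,::-1],None,fx=3,fy=3,interpolation=cv2.INTER_CUBIC))
c=camera('top');cv2.imwrite('pics/t9.png',cv2.resize(c['color'][120:300,245:425,::-1],None,fx=3.33,fy=3.33,interpolation=cv2.INTER_CUBIC)[:600])
r=c['range_z']
for u,v in[(380,180),(375,203),(371,226),(366,249)]:
    print(np.median([world(c,u+a,v+b,d=r[v+b,u+a])[2] for a in(-2,-1,0,1,2) for b in(-2,-1,0,1,2)]))
"
```

```text
0.09824623922177056
0.09805868123773742
0.09880455120596443
0.09873554518159333
```

View pics/t9.png

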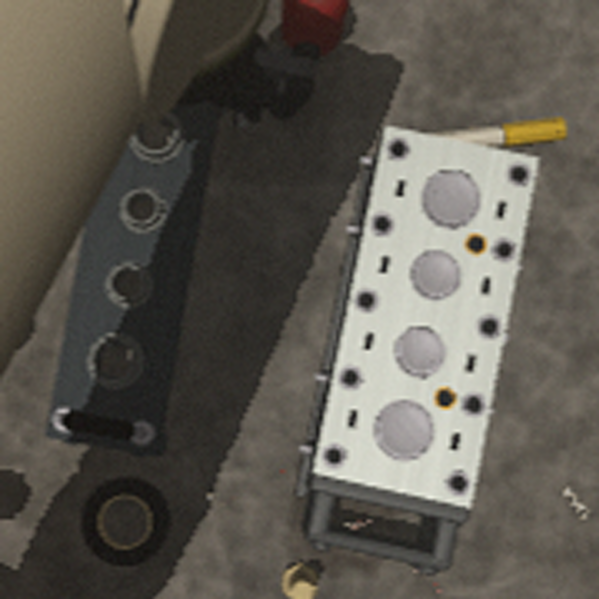

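View pics/s9.png

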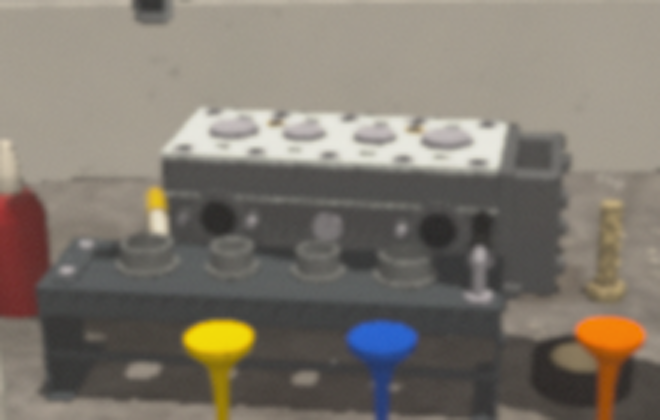

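Both pictures show all four valves flat and centred in their seats, in top crop at (451,199), (435,275), (419,351) and (404,430). Their tops are at an equal height, the rack is empty, and the gripper is clear. I'll let the arm settle, then hand in.

Call:
move_arm(
  plan=[
    {"delta_pos":[0,0,0],"turn":[0,0,0],"fingers":0.35},
    {"delta_pos":[0,0,0],"turn":[0,0,0],"fingers":0.35},
    {"delta_pos":[0,0,0],"turn":[0,0,0],"fingers":0.35},
  ],
)

```text
clock: 25.92
position: [0.6137, -0.1795, 0.2303]
ee_rot: [0.087, 0.996, -0.001, -0.002]
ft_force: [0.8, -0.3, -0.2]
grip_width: 0.649
grasp_force: 0.0
```

```bash
python3 -c "
from workcell import hand_in
print(hand_in())"
```

```text
the job is handed in; nothing more can be done
None
```

All four valves are home on their own seats, in row order from the handle and chain-slot ends, and the job was handed in at about 26 s; the hand-in returned no verdict.

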